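# Tip two varnished name boards onto their backs, face up

## Task

Two boat name boards have dried standing on edge on their carpeted drying racks, and their faces are due for the next coat: one has its anchor face towards you, the other away from you. With the fingertips alone, gently push each board over so that it tips onto its back and lies flat and face up across both battens of its own rack, about square to them. Do not lift or carry the boards, do not disturb the wet board at the back, and leave everything else on the bench where it is.

Things in the scene. Friction and masses are not known exactly. Their poses are not given: they have to be found in the camera images.
- long_board: name board, 240 mm long, 80 high, 20 thick, about 0.24 kg, loose, standing on a long edge across rack_a, 20 to 70 mm off its middle towards rack -x, face to the robot. Face: dark mahogany, white anchor, waves and border. Back: plain paler wood, two brass plates. Origin: middle of its lower edge. Standing: y along its length, z up, x through it from face to back (the face looks along -x)
- short_board: name board, 190 mm long, 80 high, 20 thick, about 0.19 kg, loose, standing on a long edge across rack_b, 20 to 70 mm off its middle towards rack +x, face away from the robot. Face: dark mahogany, white anchor, waves and border. Back: plain paler wood, two brass plates. Origin: middle of its lower edge. Standing: y along its length, z up, x through it from face to back (the face looks along -x)
- long_board_mid (a point): centre of the long board, 40 mm above the middle of the edge it stands on (board edge on the carpet at z = 38 mm, its top at 118 mm). The board slides little on the carpet; pushed near the top it tips about its lower edge and falls over by itself once leaned about 15 degrees. Its rounded ends are 54 mm high
- short_board_mid (a point): centre of the short board, 40 mm above the middle of the edge it stands on (board edge on the carpet at z = 38 mm, its top at 118 mm). The board slides little on the carpet; pushed near the top it tips about its lower edge and falls over by itself once leaned about 15 degrees. Its rounded ends are 54 mm high
- rack_a: low wooden drying rack fixed to the bench: two parallel battens 240 mm long along its x, 100 mm apart centre to centre in y, each 30 mm wide, covered with blue-grey carpet, on plywood cross strips. Carries the long board. Origin: centre of its underside on the bench; the carpet tops are at z = 38 mm. The battens end at x = -120 and +120 mm
- rack_b: low wooden drying rack fixed to the bench: two parallel battens 240 mm long along its x, 100 mm apart centre to centre in y, each 30 mm wide, covered with blue-grey carpet, on plywood cross strips. Carries the short board. Origin: centre of its underside on the bench; the carpet tops are at z = 38 mm. The battens end at x = -120 and +120 mm
- wet_board: a third name board, 240 x 80 x 20 mm, freshly varnished, lying face up on a small rack in the middle of the back of the bench, its length across, its top 58 mm above the bench. Origin: centre of its underside
- varnish_tin: closed tin, 89 mm diameter, 104 mm high, standing beyond the right rack. Origin: centre of its underside
- brush: flat varnish brush with white handle, 185 x 42 x 12 mm, lying on the bench. Origin: on its underside near the steel ferrule; x towards the bristles, which end at +60 mm, the handle at -125 mm
- tape_roll: roll of masking tape lying flat, 104 mm diameter, 30 mm high. Origin: centre of its underside
- sanding_block: cork sanding block, 62 x 110 x 35 mm, on the bench at the left. Origin: centre of its underside
- sealant_tube: white and blue sealant cartridge standing upright, 49 mm diameter, 228 mm high with its nozzle. Origin: centre of its underside
- scraper: paint scraper with red handle lying on the bench, 190 x 50 x 18 mm, x towards the blade. Origin: on its underside near the middle
There are look-alikes about, which are no part of the job. What is shaped like the long_board but turquoise is not meant. Leave any pink look-alike of the short_board alone.

How it is judged:
At the end, for the whole second after the job is handed in: Both boards lie at rest, decorated face up (within about 8 degrees of level), on the carpet of both battens of their own racks (centre 43 to 53 mm above the bench), centre within 80 mm of the rack's middle along the battens and 30 mm across them, length within 15 degrees of square to the battens (angle between each of long_board, short_board's own x axis and vertical above 2.99 rad and height (world z) of long_board_mid between 0.043 and 0.053 m and x of long_board_mid in the frame of rack_a between -0.08 and 0.08 m and y of long_board_mid in the frame of rack_a between -0.03 and 0.03 m and angle between the y axis of long_board and the y axis of rack_a, either way round below 0.26 rad and linear speed of each of long_board, short_board below 0.02 m/s and height (world z) of short_board_mid between 0.043 and 0.053 m and x of short_board_mid in the frame of rack_b between -0.08 and 0.08 m and y of short_board_mid in the frame of rack_b between -0.03 and 0.03 m and angle between the y axis of short_board and the y axis of rack_b, either way round below 0.26 rad); the robot touches nothing.
It fails at once if a board is lifted off its rack (height (world z) of any of long_board_mid, short_board_mid above 0.098 m).
It fails at once if a board is carried or shoved away (its centre over 110 mm from where it began) (distance of any of long_board_mid, short_board_mid from where it was at the start of the episode above 0.11 m).
It fails at once if a board is pushed roughly, with over 25 N, or with some other part of the robot than the fingers (over 2 N) (contact force between the fingers and long_board above 25 N or contact force between the arm and long_board above 2 N or contact force between the fingers and short_board above 25 N or contact force between the arm and short_board above 2 N).
It fails at once if the wet board is moved (over 4 mm) (distance of wet_board from where it was at the start of the episode above 0.004 m).
It fails at once if something else on the bench is displaced by over 15 mm or knocked over (distance of any of varnish_tin, brush, tape_roll, sanding_block, sealant_tube, scraper from where it was at the start of the episode above 0.015 m or angle between any of varnish_tin, brush, tape_roll, sanding_block, sealant_tube, scraper's own z axis and vertical above 0.3 rad).
It also fails if it takes over 45 s, if anything falls off the work surface, if the arm or the gripper's body presses on something with over 40 N, if the wrist force passes 120 N, or if a joint passes its speed limit or range.

## Robot

A 6-joint arm with a two-finger parallel gripper is mounted at the origin on the work surface. World frame = base frame: x ahead of the robot, y to its left, z up, the work surface at z = 0. Lengths are in m, angles in rad, forces in N, time in s.
With the tool pointing down it reaches from about 0.375 to 0.925 m from the base axis. Payload 5.7 kg.
Tool frame: the origin (TCP) lies midway between the tips of the shut fingers; the grasp point (between the pads) lies 19 mm behind it; z points along the fingers, y is the line along which they close (so a half turn about z gives the same grasp; the last joint's range is limited). The gripper opens to 88 mm and grips with 3 to 60 N. Pads are 20 mm wide; open, the fingers measure 115 mm over their backs; the gripper's body (75 mm by 178 mm) begins 61 mm behind the grasp point.
Start: joints at [-1.462, 0.359, 1.51, -0, 1.272, -0.115], TCP at [0.133, -0.585, 0.223] pointing down, gripper open.
Joint ranges: [-2.97, 2.97], [-1.01, 2.36], [0.21, 2.38], [-0.96, 4.11], [0.2, 2.71], [-2.98, 2.98]. Speed limits (rad/s): [2.39, 2.39, 3.14, 3.14, 3.14, 3.14].

## Interface

Orientations are given as a unit quaternion [x, y, z, w].
In Python, from bench import move_ptp, servo_line, goto_joints, move_gripper, sleep, inverse_kinematics, capture, PlanningError, close_job, spot_in, silhouettes, current_clock, current_joint_pos, current_qvel, current_joint_torque, current_position, current_orientation, current_force, current_torque, current_finger_gap, current_grip_force gives the robot as it stands. Calls block until the motion is done:
- move_ptp(position, orientation): joint-space move of the TCP to a pose.
- servo_line(position, orientation=None, rate=0.15, contact_N=None): straight line of the TCP; orientation=None keeps the orientation; rate is the mean speed in m/s. With contact_N (N) it stops when the force on the tool has changed by that much, and returns True; else False.
- goto_joints(angles): joint-space move.
- move_gripper(opening): finger opening in m; the grip force is fixed at half the most; returns when the fingers have stopped.
- sleep(seconds).
- inverse_kinematics(position, orientation): joint angles nearest the present ones, or None.
- capture(name): name is "side" or "top"; returns a dict with "image" (384x512x3 uint8, blue, green, red), "range_z" (384x512 float32, m along the optical axis (not along the pixel's ray), 0 where there is no reading), "intrinsics" (3x3 intrinsics, pixels), "R" (3x3) and "t" (3): a world point X has camera coordinates R X + t. Camera axes: x right, y down, z forward; pixel columns grow to the right and rows downward; lengths in m; the calibration is good to about 2 mm. A picture is of the moment at which its call begins.
A pose or a line that the arm cannot do raises PlanningError and nothing moves.
- close_job(): hands the job in; it is judged then, once.
Trained networks look in the newest picture that a camera, given by its name, has taken for a name from the list of things; names that differ only in an ending like _2 or _b are one class to them, and where a whole thing is asked for, a point or a joint stands for the part that bears it (a point fixed in the world has none). Each returns a list of dicts, best first, with "conf" (0 to 1); they miss things now and then, are a little off and sometimes report something else, mostly with a low value. They report only what shows in the picture. A call takes as long as a camera call. They do not tell look-alikes from the thing itself.
- spot_in(camera, query): "xy" ([column, row] in pixels, amid what is visible of it).
- silhouettes(camera, query): "region" (384x512 bool, what is visible of it) and "xy" ([column, row] in pixels, amid what is visible of it).
Readings, each from a call of its own:
- current_clock(): time.
- current_joint_pos(): joint angles.
- current_qvel(): joint speeds.
- current_joint_torque(): joint torques, N m.
- current_position(): TCP position.
- current_orientation(): TCP orientation.
- current_force(): force on the tool from outside, world axes, zero at the start.
- current_torque(): the same for the moment, N m.
- current_finger_gap(): finger opening in m.
- current_grip_force(): force on a finger pad.
Only numpy, scipy, OpenCV 4.12 (cv2) and the standard library are available. Lean on these libraries where they do the work, as an engineer would, in place of code of your own. Each camera call takes 0.05 s, during which the arm holds its last target. There are 200 camera calls.

## Working session

There is one attempt and no reset: what is moved stays moved. The work goes in short steps, each a Python script; the robot and the scene stay as the last script left them, time stands still between calls to the robot, and variables do not carry over. Pictures are saved under pics/ and viewed, at most 10 in all, crops included, and the job is handed in when it is done.

```bash
mkdir -p pics
cat > h.py <<'E'
import numpy as np, cv2
from bench import *
def cloud(c):
    K=c["intrinsics"];z=c["range_z"].astype(float)
    v,u=np.indices(z.shape)
    P=np.stack([(u-K[0,2])*z/K[0,0],(v-K[1,2])*z/K[1,1],z],-1)
    W=(P-c["t"])@c["R"]
    W[z==0]=np.nan
    return W
E
python3 - <<'E'
from h import *
np.set_printoptions(precision=3,suppress=True)
for cam in("top","side"):
    c=capture(cam);cv2.imwrite(f"pics/{cam}0.png",c["image"]);W=cloud(c);np.save(f"{cam}0.npy",W)
    print(cam,"cam pos",-c["R"].T@c["t"])
    for q in("long_board","short_board","rack_a","rack_b","sealant_tube","varnish_tin","tape_roll","wet_board","sanding_block","brush","scraper"):
        for s in silhouettes(cam,q):
            if s["conf"]<.3: continue
            p=W[s["region"]];p=p[~np.isnan(p[:,0])]
            if len(p)<5: continue
            r=cv2.minAreaRect((p[:,:2]*1000).astype(np.float32))
            print(q,round(s["conf"],2),np.round(s["xy"]),len(p),"med",np.median(p,0),"z",np.percentile(p[:,2],[2,98]),"rect",np.round(r[0]),np.round(r[1]),round(r[2]))
E
```

```text
top cam pos [0.293 0.079 1.702]
long_board 0.97 [211. 214.] 337 med [0.422 0.235 0.117] z [0.092 0.125] rect [429. 240.] [236.  21.] 52
long_board 0.96 [ 99. 220.] 606 med [0.409 0.647 0.074] z [-0.001  0.086] rect [414. 669.] [261.  40.] 51
long_board 0.85 [194. 283.] 414 med [0.189 0.298 0.079] z [0.019 0.087] rect [189. 303.] [ 26. 232.] 41
short_board 0.36 [316. 190.] 1572 med [ 0.521 -0.183  0.035] z [-0.002  0.046] rect [ 547. -184.] [244. 174.] 10
rack_a 0.78 [316. 192.] 1480 med [ 0.522 -0.183  0.036] z [0.001 0.046] rect [ 545. -182.] [242. 170.] 9
rack_a 0.56 [212. 195.] 1576 med [0.49  0.218 0.035] z [-0.001  0.047] rect [480. 220.] [175. 250.] 57
rack_b 0.78 [316. 192.] 1480 med [ 0.522 -0.183  0.036] z [0.001 0.046] rect [ 545. -182.] [242. 170.] 9
rack_b 0.56 [212. 195.] 1576 med [0.49  0.218 0.035] z [-0.001  0.047] rect [480. 220.] [175. 250.] 57
sealant_tube 0.65 [422. 191.] 388 med [ 0.512 -0.486  0.148] z [0.006 0.215] rect [ 510. -526.] [106.  48.] 77
sealant_tube 0.64 [156. 221.] 521 med [0.406 0.442 0.035] z [0.012 0.043] rect [410. 445.] [ 66. 108.] 5
varnish_t
[... 2063 characters left out ...]
 [ 0.698 -0.294  0.073] z [0.002 0.104] rect [ 709. -314.] [85. 90.] 14
varnish_tin 0.34 [311. 119.] 325 med [ 0.509 -0.48   0.106] z [0.003 0.201] rect [ 595. -633.] [ 47. 385.] 30
tape_roll 0.84 [179. 220.] 380 med [0.672 0.363 0.022] z [-0.     0.031] rect [677. 364.] [ 98. 105.] 36
wet_board 0.85 [201. 165.] 697 med [0.767 0.043 0.054] z [-0.004  0.06 ] rect [800.   2.] [146. 310.] 0
sanding_block 0.71 [215. 269.] 624 med [0.398 0.458 0.031] z [0.001 0.036] rect [407. 445.] [ 83. 130.] 21
scraper 0.95 [167. 254.] 458 med [0.574 0.498 0.01 ] z [0.001 0.019] rect [575. 482.] [185.  54.] 68
scraper 0.48 [243. 218.] 1123 med [0.425 0.252 0.086] z [0.037 0.118] rect [468. 196.] [263. 156.] 53
```

View pics/top0.png

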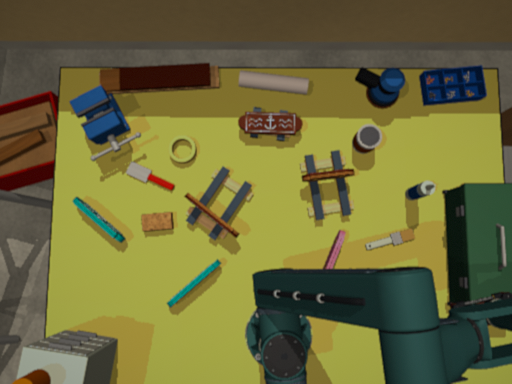

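View pics/side0.png

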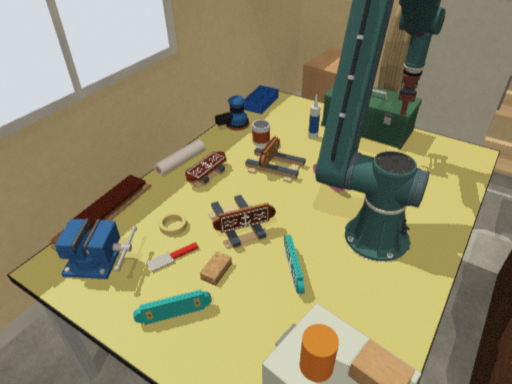

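The top picture shows long_board at about (212,214) on the left rack and short_board at (328,174) on the right rack. The turquoise boards at (98,220) and (194,283) and the pink one at (335,250) are the look-alikes. I'll refine the fits, then tip the short board towards the robot first.

```bash
cat >> h.py <<'E'
from scipy.spatial.transform import Rotation as Ro
def fit(W,c0,rad,zlo,zhi,mask=True):
    m=(np.hypot(W[...,0]-c0[0],W[...,1]-c0[1])<rad)&(W[...,2]>zlo)&(W[...,2]<zhi)&mask
    r=cv2.minAreaRect((W[m][:,:2]*1000).astype(np.float32))
    b=cv2.boxPoints(r); e=[b[1]-b[0],b[2]-b[1]]; e=max(e,key=np.linalg.norm)
    return np.array(r[0])/1000, e/np.linalg.norm(e), r[1], m.sum()
def quat(d):  # tool down, y along d, nearest wrist
    out=[]
    for s in(1,-1):
        y=np.array([*(s*d),0]);z=np.array([0,0,-1.]);out.append(Ro.from_matrix(np.c_[np.cross(y,z),y,z]).as_quat())
    return out
def push(c,n,name):
    """c: top-edge centre xy, n: push direction"""
    n=n/np.linalg.norm(n);d=np.array([-n[1],n[0]]);P=lambda s,z:[*(c+n*s),z]
    qs=[(q,inverse_kinematics(P(-.06,.25),q)) for q in quat(d)]
    j0=np.array(current_joint_pos())
    q=min((x for x in qs if x[1] is not None),key=lambda x:np.abs(np.array(x[1])-j0).max())[0]
    move_ptp(P(-.06,.35),q)
    move_gripper(.05)
    servo_line(P(-.06,.104),rate=.2)
    print("force before",current_force())
    servo_line(P(-.02,.104),rate=.08)
    servo_line(P(.028,.104),rate=.04)
    print("force after",current_force())
    servo_line(P(-.03,.16),rate=.15); servo_line(P(-.05,.35),rate=.25)
    print(name,"t",current_clock())
E
python3 - <<'E'
from h import *
np.set_printoptions(precision=3,suppress=True)
W=np.load("top0.npy");im=cv2.imread("pics/top0.png").astype(int)
carpet=(im[...,0]>im[...,2])
L=fit(W,(.429,.240),.13,.105,.135);S=fit(W,(.58,-.173),.12,.105,.135)
A=fit(W,(.475,.221),.17,.028,.05,carpet);B=fit(W,(.546,-.184),.17,.028,.05,carpet)
for k,v in dict(L=L,S=S,A=A,B=B).items(): print(k,*v)
for b,r,s in((L,A,1),(S,B,-1)):
    d=b[1];n=np.array([d[1],-d[0]]);n*=np.sign(n[0])*s   # fall direction
    ra=r[1]*np.sign(r[1]@n); print("along fall",(b[0]-r[0])@ra,"across",(b[0]-r[0])@[-ra[1],ra[0]],"yaw err deg",np.degrees(np.arccos(ra@n)))
np.save("L.npy",np.r_[L[0],L[1]])
d=S[1];n=np.array([d[1],-d[0]]);n*=-np.sign(n[0])
p=np.array(current_position());servo_line([*p[:2],.4],rate=.25)
push(S[0],n,"short")
c=capture("top");cv2.imwrite("pics/top1.png",c["image"][90:260,150:440].repeat(2,0).repeat(2,1));W=cloud(c)
print(fit(W,S[0]+n*.04,.12,.05,.075))
E
```

```text
L [0.429 0.241] [0.618 0.786] (212.501708984375, 20.750469207763672) 342
S [ 0.574 -0.172] [ 0.129 -0.992] (23.662649154663086, 168.3759765625) 269
A [0.477 0.219] [ 0.838 -0.546] (126.19881439208984, 236.85833740234375) 778
B [ 0.547 -0.182] [0.986 0.165] (238.07583618164062, 127.44546508789062) 748
along fall -0.052921499752945245 across -0.00836100538752728 yaw err deg 5.0796404
along fall -0.02857728499553508 across -0.004703228676125038 yaw err deg 2.0776362
force before [-0.122  0.212 -0.088]
force after [ 0.523 -0.735  0.345]
short t 10.125
(array([ 0.541, -0.173]), array([ 0.365, -0.931], dtype=float32), (44.470794677734375, 179.95851135253906), np.int64(58))
```

View pics/top1.png

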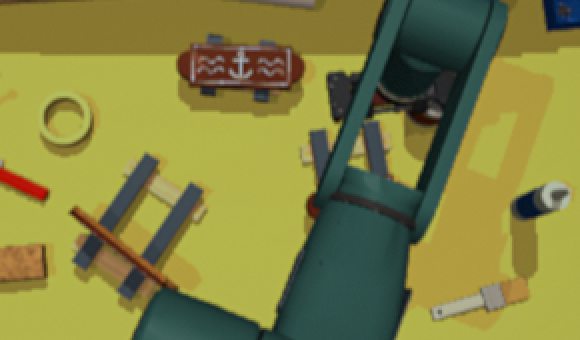

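The arm hides the short board, but the far ends of its battens (about (375,140) in the crop) are clear, so it has tipped. Next is the long board, then a check of both.

Run:
```python
from h import *
np.set_printoptions(precision=3,suppress=True)
l=np.load("L.npy");d=l[2:];n=np.array([d[1],-d[0]])
push(l[:2],n,"long")
goto_joints([-1.462,-.1,1.51,0,1.272,-.115])
print(current_clock())
c=capture("top");cv2.imwrite("pics/top2.png",c["image"][90:260,150:440].repeat(2,0).repeat(2,1));W=cloud(c)
for nm,c0,A,ra in(("L",(.477,.219),(.477,.219),(.838,-.546)),("S",(.53,-.175),(.547,-.182),(.986,.165))):
    f=fit(W,c0,.15,.051,.075);ra=np.array(ra);e=f[0]-A
    print(nm,*f,"along",e@ra,"across",e@[-ra[1],ra[0]],"skew",np.degrees(np.arcsin(f[1]@ra)))
```

```text
force before [-0.297 -0.484  0.356]
force after [ 0.031 -0.045  0.426]
long t 17.2083
20.225
L [0.469 0.208] [0.615 0.788] (238.99069213867188, 80.03031158447266) 1286 along -0.0008224295959472626 across -0.013803303253173827 skew 4.895043446175625
S [ 0.522 -0.183] [ 0.126 -0.992] (80.78328704833984, 189.05030822753906) 986 along -0.02441500003051762 across 0.0034139031372070207 skew -2.289449604257791
```

View pics/top2.png

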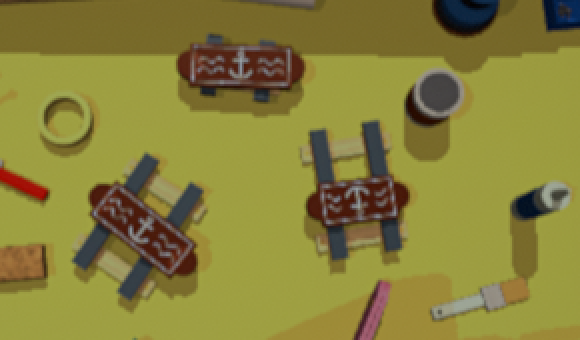

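Both boards lie flat with the anchor face up across both battens, at about (143,228) and (358,202) in the crop. Offsets and skew are within limits, and nothing else has moved.

```bash
python3 -c "
from bench import *
print(close_job())"
```

```text
the job is handed in; nothing more can be done
None
```

Both boards were tipped with the fingertips and lie face up and flat across both battens of their own racks: the long one about 14 mm off centre and 5° off square, the short one about 25 mm and 2°. The job was handed in after about 20 s, and no verdict came back.

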